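Find the high side of a dough roller turned on centres

TASK

Check the wooden dough roller in the small checking stand: slide the gauge carriage up to it by its black post until the roller has pushed the sprung plunger in by about 15 mm. Then crank the roller slowly once right round, watching the plunger swing from its low side to its high side, and leave the roller standing still with its high side at the plunger (plunger pushed out the farthest at the back), the carriage still up against it. Work gently: the stand only rests on the worktop and must not be shoved along it; never run the plunger in to its stop, and leave the things round the stand where they are.

Things in the scene. Friction and masses are not known exactly. Their poses are not given: they have to be found in the camera images.
- stand: loose stand, about 2.7 kg, held only by its weight (slides at some 10 to 16 N): dark wooden board 150 x 280 x 20 mm (x by y). Origin on the worktop, 10 mm towards -y from the board's middle; z up. The upright roller axis is at y = -75 mm; the gauge slides along y on its +y side. A steel column at x = +50 mm bears a bridge over the roller, top at z = 138 mm, below the crank.
- roller_axis (a point): point on the roller's turning axis, 80 mm above the worktop. The wooden roller, 54 mm in diameter, z = 50 to 110 mm, sits 6 mm off its axis; in which direction, relative to the crank, differs every time and is not measured. The plunger thus swings by 12 mm in a turn, about as a cosine of the crank angle. At the start the low side is 0.9 rad or more from the plunger.
- spindle (a joint): angle of crank and roller about the upright axis, rad, counter-clockwise from above positive, no end stops; at 0 the crank arm points to the stand's -x. Friction about 0.06 N m, so it stays where it is left.
- crank_handle (a point): middle of the crank's wooden grip: an upright cylinder 16 mm in diameter, 38 mm tall (z = 152 to 190 mm above the worktop; point at 171 mm), 35 mm from the roller axis; it spins freely on its pin, so it can be pinched from above and led round a 35 mm circle without turning the hand. The steel crank arm lies below it (top at z = 150 mm).
- carriage_post (a point): middle of the black upright post on the gauge carriage by which it is pushed: 16 x 16 mm, 38 mm tall (z = 98 to 136 mm; point at 117 mm). Carriage block 40 x 70 mm, its top at z = 98 mm; the post stands 60 mm behind its front face.
- carriage (a joint): how far the carriage is slid towards the roller (stand's -y), m; 0 = fully back, at most 0.070. Friction about 4 N; it stays where it is left. The plunger meets the roller at about 0.024 to 0.034 and is then pushed in as far as the carriage goes on.
- plunger (a joint): how far the sprung plunger is pushed into the carriage (towards the stand's +y), m; 0 = fully out, stop at 0.028. Spring 0.7 N at 0 plus 70 N/m. When the carriage stands still, its largest reading in a turn marks the roller's high side, its smallest the low side.
- plunger_tip (a point): the round tip of the steel plunger (12 mm ball end), which bears on the roller, 80 mm above the worktop; 30 mm before the block's front face when fully out.
- plunger_disc (a point): back of the black disc (24 mm diameter) on the plunger's tail, behind the carriage over a white strip with dark ridges 5 mm apart; it moves with the plunger, 118 mm behind the tip.
- mug: small striped cup, 63 x 87 x 52 mm, loose bystander behind the stand; origin at the middle of its foot
- spice_jar: glass spice jar with dark lid, 41 mm in diameter, 105 mm tall, loose bystander behind the stand; origin at its foot
- tin: flat food tin, 75 mm in diameter, 58 mm tall, loose bystander beyond the gauge's end of the stand; origin at its foot
- teaspoon: teaspoon 139 x 30 x 10 mm lying in front of the stand, loose bystander; origin at the middle of its underside
- capsule_a: grey coffee capsule, 37 mm wide, 28 mm tall, loose bystander in front of the stand; origin at its foot
- capsule_b: the other grey coffee capsule, same size, loose bystander

How it is judged:
On the way, in this order (a step that is already met when the one before it is completed fails the run):
1. the carriage is slid up so that the plunger is pushed in by 12.5 to 17.3 mm (value of joint plunger between 0.0125 and 0.0173 m), for 0.3 s.
2. the roller's low side has passed the plunger, which follows it (tip within 1.2 mm of its lowest place on the roller) (y of plunger_tip in the frame of stand below -0.0528 m and value of joint plunger above 0.0003 m).
At the end, for the whole second after the job is handed in: roller and carriage at rest, the roller's high side at the plunger: tip within 0.8 mm of the farthest the roller can push it (about 30 degrees of crank either side), plunger still pressed in by more than 3 mm, stand within 6 mm of where it stood (y of plunger_tip in the frame of stand between -0.0428 and -0.0405 m and value of joint plunger above 0.003 m and distance of stand from where it was at the start of the episode below 0.006 m and velocity of joint spindle between -0.05 and 0.05 rad/s and velocity of joint carriage between -0.005 and 0.005 m/s); the robot touches nothing.
It fails at once if the plunger is run in to its stop (more than 27 mm) (value of joint plunger above 0.027 m).
It fails at once if the roller is spun fast (over 4 rad/s) (velocity of joint spindle above 4 rad/s or velocity of joint spindle below -4 rad/s).
It fails at once if the stand is shoved more than 6 mm along the worktop (distance of stand from where it was at the start of the episode above 0.006 m).
It fails at once if a bystander is shifted by more than 30 mm (distance of any of mug, spice_jar, tin, teaspoon, capsule_a, capsule_b from where it was at the start of the episode above 0.03 m).
It also fails if it takes over 72 s, if anything falls off the work surface, if the arm or the gripper's body presses on something with over 40 N, if the wrist force passes 120 N, or if a joint passes its speed limit or range.

ROBOT

A 7-joint arm with a two-finger parallel gripper is mounted at the origin on a cart in front of the work surface, level with it; the furniture and walls round the work are solid. World frame = base frame: x ahead of the robot, y to its left, z up, the work surface at z = 0. Lengths are in m, angles in rad, forces in N, time in s.
With the tool pointing down it reaches from about 0.425 to 0.95 m from the base axis. Payload 4.7 kg.
Tool frame: the origin (TCP) lies on the mounting face of the last link; the fingertips stand 173 mm ahead of it and the grasp point (between the pads) lies 155 mm ahead of it; z points along the fingers, y is the line along which they close (so a half turn about z gives the same grasp; the last joint's range is limited). The gripper opens to 85 mm and grips with 20 to 120 N. Pads are 22 mm wide; open, the fingers measure 114 mm over their backs; the gripper's body (76 mm by 85 mm) begins 54 mm behind the grasp point. The pads swing forward as they close: fully open they stand 13 mm farther back than shut.
Start: joints at [1.239, 0.469, -0.049, 1.532, 0.024, 1.141, -0.082], TCP at [0.201, -0.644, 0.405] pointing down, gripper open.
Joint ranges: [-2.59, 2.59], [-0.33, 1.99], [-1.39, 1.29], [0.1, 2.45], [-1.04, 4.18], [0.21, 1.99], [-2.66, 2.66]. Speed limits (rad/s): [2.57, 2.57, 3.14, 3.14, 3.14, 3.14, 3.14].

INTERFACE

Orientations are given as [roll, pitch, yaw] about the fixed x, y, z axes, in that order (R = Rz(yaw) Ry(pitch) Rx(roll)).
In Python, from rig import * gives the robot as it stands. The module is installed in compiled form; this text tells all that it offers.
- The arm moves only by the tool jog_arm, never from a script. Its argument "targets" is a list of rows, each an object of numbers: "rx", "ry", "rz": the turn, a rotation vector about the tool's x, y, z in rad; "tx", "ty", "tz": the shift along the tool's x, y, z in m; "jaw": the closure, from 0 (fully open) to 1 (shut). In form: [{"rx": .., "ry": .., "rz": .., "tx": .., "ty": .., "tz": .., "jaw": ..}, ...]. A call has 1 to 12 rows; each row shifts and turns the commanded pose from where the row before left it, along the tool's axes as they then stand; what a row does not reach is not made up. A row lasts 1/12 s, in which the tool goes at most 41.7 mm and 7.16 degrees, less where a joint would pass 70% of its speed; a pose out of reach is approached as far as the arm can. A call is refused whole if a number of a shift passes 0.0417 or a number of a turn 0.125, either way. A call with a gripper value outside its range is refused whole. The fingers move at their own pace and stop on an object; "grip_force" is the grip in N (left out, the last holds). Time passes only in rows, so rows that do not move let the fingers close. It gives the time, the measured TCP pose, the force, the opening and the grip force at its end, in the units of the state.
- get_obs(): the state, without advancing time (a new reading comes with each control period).
- grab_frame(name): name is "scene" or "top" or "wrist"; returns the picture (480x640x3 uint8, blue, green, red); there is no depth.
- get_calibration(name): a dict with "intrinsics" (3x3 intrinsics, pixels), "dist_coeffs" ([k1, k2, p1, p2, k3] as OpenCV has them; the pictures are not rectified), "R" (3x3) and "t" (3): a world point X has camera coordinates R X + t. Camera axes: x right, y down, z forward; pixel columns grow to the right and rows downward; lengths in m; the calibration is good to about 2 mm. A picture is of the moment at which its call begins: read the wrist's pose just before it. get_calibration takes no time and is no camera call; for the wrist camera it gives the pose at the moment of the call.
- job_done(): hands the job in; it is judged then, once.
The state is a dict: "t": time; "joint_pos": joint angles; "qd": joint speeds; "joint_torque": joint torques, N m; "tool_pos": TCP position; "orientation": TCP orientation; "force": force on the tool from outside, world axes, zero at the start; "torque": the same for the moment, N m; "gripper_width": opening from 0.0 (shut) to 1.0 (fully open); "grip_force": force on a finger pad.
Only numpy, scipy, OpenCV 4.12 (cv2) and the standard library are available. Lean on these libraries where they do the work, as an engineer would, in place of code of your own. Each camera call takes 0.05 s, during which the arm holds its last target. There are 200 camera calls.

## Working session

There is one attempt and no reset: what is moved stays moved. The work goes in short steps, Python scripts to look and compute and a tool call to move; the robot and the scene stay as the last step left them, time stands still between calls to the robot, and variables do not carry over. Pictures are saved under pics/ and viewed, at most 10 in all, crops included, and the job is handed in when it is done.

Besides the shell and the picture viewer there is one more tool, called after "Emit:" as a command line: name --argument value ..., lists and objects as JSON in quotes. jog_arm: Moves the arm, as the interface text tells. Its arguments: {"type":"object","properties":{"targets":{"type":"array"},"grip_force":{"type":"number"}},"required":["targets"]}

```bash
mkdir -p pics
python3 - <<'E'
from rig import *
import cv2
o=get_obs(); print({k:np.round(v,3) if 0 else v for k,v in o.items()} if 0 else o)
for n in("scene","top"):
    cv2.imwrite(f"pics/{n}0.png",grab_frame(n)); print(n,get_calibration(n))
E
```

```text
{'t': 0.0, 'joint_pos': array([ 1.23910455,  0.46945559, -0.04860429,  1.53365776,  0.02410889,
        1.14098273, -0.08230465]), 'qd': array([ 9.77809190e-05, -2.38493399e-04,  1.81586279e-03,  9.27303056e-04,
        9.68094722e-04, -4.15177486e-04,  1.09843652e-03]), 'joint_torque': array([-3.71400247e-04, -5.10310721e+01, -4.62900207e-02, -2.37716496e+01,
        1.06978719e-02,  7.39642885e-03, -1.90629144e-06]), 'tool_pos': array([ 0.20123349, -0.64406483,  0.40366689]), 'orientation': array([-3.13967660e+00,  7.24004664e-05,  3.02830084e-01]), 'force': array([ 0.25569384, -0.19338555, -0.23609103]), 'torque': array([0.02658787, 0.05830743, 0.03847217]), 'grip_force': 0.0, 'gripper_width': 1.0014491057969699}
scene {'intrinsics': array([[489.64900514,   0.        , 321.26044853],
       [  0.        , 489.64900514, 251.33071477],
       [  0.        ,   0.        ,   1.        ]]), 'dist_coeffs': array([-0.04597064,  0.        ,  0.        ,  0.        ,  0.        ]), 'R': array([[ 0.39825646, -0.91706384, -0.01963927],
       [-0.58108107, -0.23566596, -0.77897776],
       [ 0.70974403,  0.32164493, -0.62674393]]), 't': array([-0.02948863,  0.47995645,  0.46727541])}
top {'intrinsics': array([[560.40765303,   0.        , 318.12248335],
       [  0.        , 560.40765303, 246.31812781],
       [  0.        ,   0.        ,   1.        ]]), 'dist_coeffs': array([-0.0381336,  0.       ,  0.       ,  0.       ,  0.       ]), 'R': array([[-0.0208583 , -0.99965637,  0.01587681],
       [-0.99815853,  0.01991705, -0.05729626],
       [ 0.05696035, -0.01704268, -0.99823097]]), 't': array([0.22249894, 0.5765682 , 1.02428476])}
```

View pics/scene0.png

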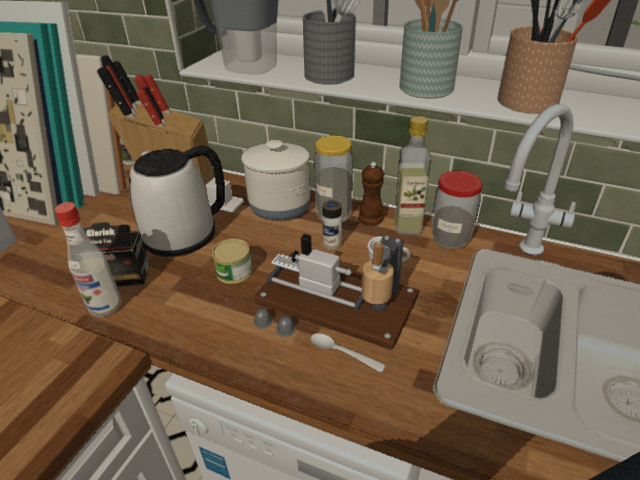

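View pics/top0.png

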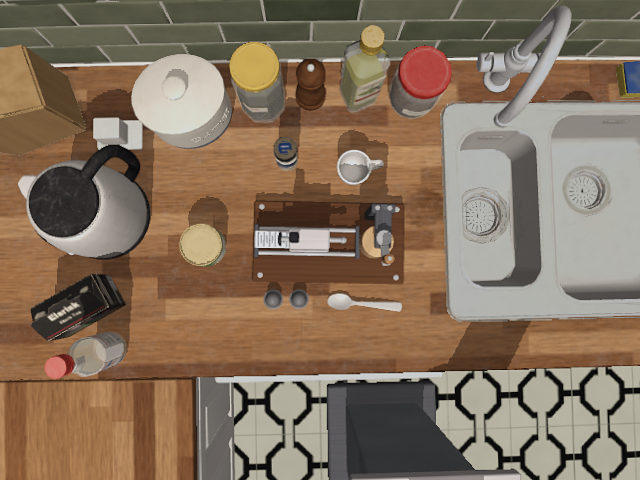

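The scene view shows the stand with the crank at about (378,255) and the black post at (306,243). In the top view the board corners are near (255,201), (405,204), (402,283) and (252,281), the post is near (294,237) and the crank grip near (388,259). I'll zoom in for accuracy.

```bash
cat > h.py <<'E'
from rig import *
import cv2, numpy as np
def ray(n,uv,z,c=None):
    c=c or get_calibration(n); K,D,R,t=[np.array(c[k]) for k in("intrinsics","dist_coeffs","R","t")]
    p=cv2.undistortPoints(np.array(uv,float).reshape(-1,1,2),K,D).reshape(-1,2)
    d=np.c_[p,np.ones(len(p))]@R; o=-R.T@t
    z=np.broadcast_to(np.asarray(z,float),len(d))
    return o+d*((z-o[2])/d[:,2])[:,None]
def px(n,X,c=None):
    c=c or get_calibration(n); K,D,R,t=[np.array(c[k]) for k in("intrinsics","dist_coeffs","R","t")]
    return cv2.projectPoints(np.array(X,float).reshape(-1,1,3),cv2.Rodrigues(R)[0],t,K,D)[0].reshape(-1,2)
E
python3 - <<'E'
from h import *
a=cv2.imread("pics/top0.png")[195:290,245:412]
b=cv2.imread("pics/scene0.png")[225:345,250:425]
a=cv2.resize(a,None,fx=4.7,fy=4.7,interpolation=cv2.INTER_CUBIC); print(a.shape)
cv2.imwrite("pics/topc.png",a)
P=ray("top",[(255,201),(405,204),(402,283),(252,281)],0.02); print(P.round(4),P.mean(0))
print(ray("top",[(388,259)],.19),ray("top",[(294,237)],.136))
E
```

```text
(446, 785, 3)
[[0.667  0.3259 0.02  ]
 [0.6563 0.0476 0.02  ]
 [0.5099 0.0575 0.02  ]
 [0.5193 0.3335 0.02  ]] [0.58812954 0.19112479 0.02      ]
[[0.549244   0.10628526 0.19      ]] [[0.59014333 0.25194685 0.136     ]]
```

View pics/topc.png

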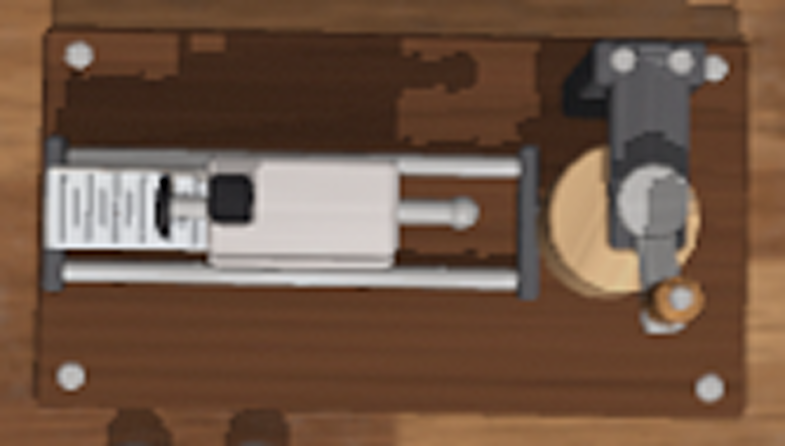

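The zoomed top view shows these crop pixels: board corners (45,30), (745,40), (742,415), (38,405), post top (230,193), grip top (682,296), spindle cap (652,200) and roller disc centre about (625,222). I'll fit the stand pose to these.

Run:
```python
from h import *
f=lambda L:np.array(L)/4.7+[245,195]-0.4
C=f([(45,30),(745,40),(742,415),(38,405)])
P=ray("top",C,0.02)[:,:2]
Q=np.array([(.075,.15),(.075,-.13),(-.075,-.13),(-.075,.15)])  # x,y stand frame
qm,pm=Q.mean(0),P.mean(0)
H=(Q-qm).T@(P-pm); th=np.arctan2(H[0,1]-H[1,0],H[0,0]+H[1,1])
R=np.array([[np.cos(th),-np.sin(th)],[np.sin(th),np.cos(th)]]); t=pm-R@qm
print("yaw",th,"org",t,"resid",(P-(Q@R.T+t)).round(4).tolist())
for n,u,z in(("post",(232,190),.136),("grip",(682,296),.19),("cap",(652,200),.155),("roller",(625,222),.11)):
    w=ray("top",f([u]),z)[0]; print(n,w.round(4),"stand",(R.T@(w[:2]-t)).round(4))
print("axis world",R@[0,-.075]+t)
for s in ([0,-.075,.11],[0,-.075,.19],[-.035,-.075,.19],[0,.06,.136]):
    w=np.r_[R@s[:2]+t,s[2]]; print(s,w.round(4),px("top",[w]).round(1),((px("top",[w])-[245,195]+.4)*4.7).round(0))
o=get_obs(); print(np.diag([1,1,1])@cv2.Rodrigues(np.array([0,0,0.]))[0][0])
c=get_calibration("wrist"); print(c["intrinsics"][0],-np.array(c["R"]).T@c["t"],np.array(c["R"]).round(2).tolist())
```

```text
yaw -0.03433126210012003 org [0.58837444 0.18184593] resid [[-0.0014, -0.0018], [-0.0009, 0.0017], [0.0011, 0.0021], [0.0012, -0.0021]]
post [0.5934 0.252  0.136 ] stand [0.0026 0.0702]
grip [0.5514 0.1036 0.19  ] stand [-0.0343 -0.0795]
cap [0.5857 0.1079 0.155 ] stand [-0.0002 -0.074 ]
roller [0.5811 0.1118 0.11  ] stand [-0.0048 -0.0703]
axis world [0.5858001  0.10689012]
[0, -0.075, 0.11] [0.5858 0.1069 0.11  ] [[380.4 239. ]] [[638. 209.]]
[0, -0.075, 0.19] [0.5858 0.1069 0.19  ] [[387.  235.4]] [[669. 192.]]
[-0.035, -0.075, 0.19] [0.5508 0.1081 0.19  ] [[386.8 258. ]] [[668. 298.]]
[0, 0.06, 0.136] [0.5904 0.2418 0.136 ] [[300.2 236.7]] [[261. 198.]]
[1. 0. 0.]
[415.59161561   0.         319.289343  ] [ 0.2719439  -0.62341269  0.37266494] [[0.3, -0.95, -0.0], [-0.91, -0.29, 0.29], [-0.28, -0.08, -0.96]]
```

Emit:
jog_arm --targets '[{"rz": 0.112},{"rz": 0.112},{"rz": 0.113},{"tx": 0.028,"ty": -0.028},{"tx": 0.028,"ty": -0.028},{"tx": 0.028,"ty": -0.028},{"tx": 0.028,"ty": -0.028},{"tx": 0.028,"ty": -0.028},{"tx": 0.028,"ty": -0.028},{"tx": 0.028,"ty": -0.028},{"tx": 0.028,"ty": -0.028},{"tx": 0.028,"ty": -0.028}]'

```text
schema error: expected keys rx, ry, rz, tx, ty, tz, jaw
```

Emit:
jog_arm --targets '[{"tx": 0.009,"ty": -0.04},{"tx": 0.009,"ty": -0.04},{"tx": 0.009,"ty": -0.04},{"tx": 0.009,"ty": -0.04},{"tx": 0.009,"ty": -0.04},{"tx": 0.009,"ty": -0.04},{"tx": 0.009,"ty": -0.04},{"tx": 0.009,"ty": -0.04},{"tx": 0.009,"ty": -0.04},{"tx": 0.009,"ty": -0.04},{"tx": 0.009,"ty": -0.04},{}]'

```text
schema error: expected keys rx, ry, rz, tx, ty, tz, jaw
```

All keys are required.

Emit:
jog_arm --targets '[{"rx": 0,"ry": 0,"rz": 0.112,"tx": 0,"ty": 0,"tz": 0,"jaw": 0},{"rx": 0,"ry": 0,"rz": 0.112,"tx": 0,"ty": 0,"tz": 0,"jaw": 0},{"rx": 0,"ry": 0,"rz": 0.113,"tx": 0,"ty": 0,"tz": 0,"jaw": 0},{"rx": 0,"ry": 0,"rz": 0,"tx": 0.028,"ty": -0.028,"tz": 0,"jaw": 0},{"rx": 0,"ry": 0,"rz": 0,"tx": 0.028,"ty": -0.028,"tz": 0,"jaw": 0},{"rx": 0,"ry": 0,"rz": 0,"tx": 0.028,"ty": -0.028,"tz": 0,"jaw": 0},{"rx": 0,"ry": 0,"rz": 0,"tx": 0.028,"ty": -0.028,"tz": 0,"jaw": 0},{"rx": 0,"ry": 0,"rz": 0,"tx": 0.028,"ty": -0.028,"tz": 0,"jaw": 0},{"rx": 0,"ry": 0,"rz": 0,"tx": 0.028,"ty": -0.028,"tz": 0,"jaw": 0},{"rx": 0,"ry": 0,"rz": 0,"tx": 0.028,"ty": -0.028,"tz": 0,"jaw": 0},{"rx": 0,"ry": 0,"rz": 0,"tx": 0.028,"ty": -0.028,"tz": 0,"jaw": 0},{"rx": 0,"ry": 0,"rz": 0,"tx": 0.028,"ty": -0.028,"tz": 0,"jaw": 0}]'

```text
t: 1.1
tool_pos: [0.4628, -0.3994, 0.4044]
orientation: [-3.141, 0.001, -0.034]
force: [0.2, -1.0, 0.6]
gripper_width: 1.002
grip_force: 0.0
```

Emit:
jog_arm --targets '[{"rx": 0,"ry": 0,"rz": 0,"tx": 0.009,"ty": -0.04,"tz": 0,"jaw": 0},{"rx": 0,"ry": 0,"rz": 0,"tx": 0.009,"ty": -0.04,"tz": 0,"jaw": 0},{"rx": 0,"ry": 0,"rz": 0,"tx": 0.009,"ty": -0.04,"tz": 0,"jaw": 0},{"rx": 0,"ry": 0,"rz": 0,"tx": 0.009,"ty": -0.04,"tz": 0,"jaw": 0},{"rx": 0,"ry": 0,"rz": 0,"tx": 0.009,"ty": -0.04,"tz": 0,"jaw": 0},{"rx": 0,"ry": 0,"rz": 0,"tx": 0.009,"ty": -0.04,"tz": 0,"jaw": 0},{"rx": 0,"ry": 0,"rz": 0,"tx": 0.009,"ty": -0.04,"tz": 0,"jaw": 0},{"rx": 0,"ry": 0,"rz": 0,"tx": 0.009,"ty": -0.04,"tz": 0,"jaw": 0},{"rx": 0,"ry": 0,"rz": 0,"tx": 0.009,"ty": -0.04,"tz": 0,"jaw": 0},{"rx": 0,"ry": 0,"rz": 0,"tx": 0.009,"ty": -0.04,"tz": 0,"jaw": 0},{"rx": 0,"ry": 0,"rz": 0,"tx": 0.009,"ty": -0.04,"tz": 0,"jaw": 0},{"rx": 0,"ry": 0,"rz": 0,"tx": 0,"ty": 0,"tz": 0,"jaw": 0}]'

```text
t: 2.1
tool_pos: [0.5761, 0.0454, 0.4047]
orientation: [-3.135, -0.001, -0.02]
force: [-0.3, 0.6, 0.7]
gripper_width: 1.003
grip_force: 0.0
```

Emit:
jog_arm --targets '[{"rx": 0,"ry": 0,"rz": 0,"tx": 0.0015,"ty": -0.0345,"tz": 0,"jaw": 0},{"rx": 0,"ry": 0,"rz": 0,"tx": 0.0015,"ty": -0.0345,"tz": 0,"jaw": 0},{"rx": 0,"ry": 0,"rz": 0,"tx": 0.0015,"ty": -0.0345,"tz": 0,"jaw": 0},{"rx": 0,"ry": 0,"rz": 0,"tx": 0.0015,"ty": -0.0345,"tz": 0,"jaw": 0},{"rx": 0,"ry": 0,"rz": 0,"tx": 0.0015,"ty": -0.0345,"tz": 0,"jaw": 0},{"rx": 0,"ry": 0,"rz": 0,"tx": 0.0015,"ty": -0.0345,"tz": 0,"jaw": 0},{"rx": 0,"ry": 0,"rz": 0,"tx": 0,"ty": 0,"tz": 0,"jaw": 0},{"rx": 0,"ry": 0,"rz": 0,"tx": 0,"ty": 0,"tz": 0,"jaw": 0},{"rx": 0,"ry": 0,"rz": 0,"tx": 0,"ty": 0,"tz": 0,"jaw": 0}]'

```text
t: 2.85
tool_pos: [0.5919, 0.2412, 0.4041]
orientation: [3.14, 0.001, -0.034]
force: [1.0, -0.6, 0.9]
gripper_width: 1.003
grip_force: 0.0
```

Run:
```python
from h import *
import pickle
c=get_calibration("wrist"); o=get_obs(); I=grab_frame("wrist"); cv2.imwrite("pics/w1.png",I); pickle.dump(c,open("w1.pkl","wb"))
print(o["tool_pos"],o["orientation"],c["t"])
t=np.array([.58837,.18185]);th=-.0343;R=np.array([[np.cos(th),-np.sin(th)],[np.sin(th),np.cos(th)]])
for s in([0,.0702,.136],[0,-.075,.11],[-.0343,-.0795,.19],[.075,.15,.02],[-.075,.15,.02],[.075,-.13,.02],[-.075,-.13,.02]):
    print(s,px("wrist",[np.r_[R@s[:2]+t,s[2]]],c).round(0))
```

```text
[0.59191732 0.24121631 0.40406271] [ 3.14020094e+00  7.96371103e-04 -3.43893291e-02] [0.25945692 0.52111684 0.54765077]
[0, 0.0702, 0.136] [[299. 242.]]
[0, -0.075, 0.11] [[517. 230.]]
[-0.0343, -0.0795, 0.19] [[583. 336.]]
[0.075, 0.15, 0.02] [[207. 112.]]
[-0.075, 0.15, 0.02] [[219. 281.]]
[0.075, -0.13, 0.02] [[542. 115.]]
[-0.075, -0.13, 0.02] [[519. 280.]]
```

View pics/w1.png

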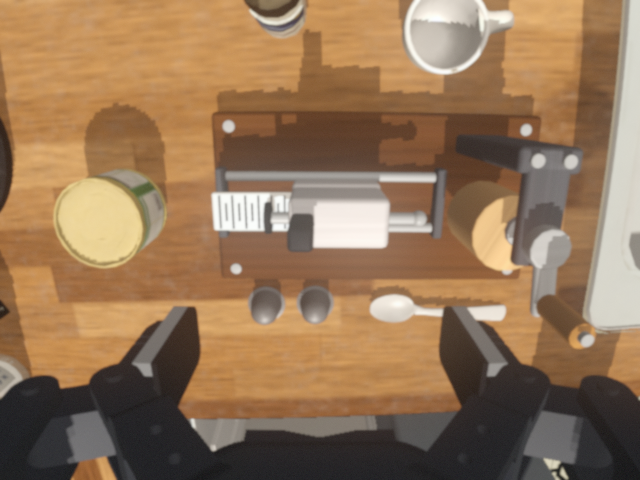

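The wrist view shows the post top at about (300,240), against a predicted (299,242). The board corners are within a few pixels of the model and the grip top is at (587,340). I'll descend over the post with the jaw partly closed.

Emit:
jog_arm --targets '[{"rx": 0,"ry": 0,"rz": 0,"tx": 0,"ty": -0.01,"tz": 0,"jaw": 0.4},{"rx": 0,"ry": 0,"rz": 0,"tx": 0,"ty": 0,"tz": 0.025,"jaw": 0.4},{"rx": 0,"ry": 0,"rz": 0,"tx": 0,"ty": 0,"tz": 0.025,"jaw": 0.4},{"rx": 0,"ry": 0,"rz": 0,"tx": 0,"ty": 0,"tz": 0.025,"jaw": 0.4},{"rx": 0,"ry": 0,"rz": 0,"tx": 0,"ty": 0,"tz": 0.025,"jaw": 0.4},{"rx": 0,"ry": 0,"rz": 0,"tx": 0,"ty": 0,"tz": 0.012,"jaw": 0.4},{"rx": 0,"ry": 0,"rz": 0,"tx": 0,"ty": 0,"tz": 0.012,"jaw": 0.4},{"rx": 0,"ry": 0,"rz": 0,"tx": 0,"ty": 0,"tz": 0,"jaw": 0.4},{"rx": 0,"ry": 0,"rz": 0,"tx": 0,"ty": 0,"tz": 0,"jaw": 0.4}]'

```text
t: 3.65
tool_pos: [0.5925, 0.2519, 0.2811]
orientation: [-3.141, -0.0, -0.035]
force: [-0.2, 0.3, 0.7]
gripper_width: 0.603
grip_force: 0.0
```

Emit:
jog_arm --targets '[{"rx": 0,"ry": 0,"rz": 0,"tx": 0,"ty": 0,"tz": 0,"jaw": 0.6},{"rx": 0,"ry": 0,"rz": 0,"tx": 0,"ty": 0,"tz": 0,"jaw": 0.7},{"rx": 0,"ry": 0,"rz": 0,"tx": 0,"ty": 0,"tz": 0,"jaw": 0.75},{"rx": 0,"ry": 0,"rz": 0,"tx": 0,"ty": 0,"tz": 0,"jaw": 0.8},{"rx": 0,"ry": 0,"rz": 0,"tx": 0,"ty": 0,"tz": 0,"jaw": 0.85},{"rx": 0,"ry": 0,"rz": 0,"tx": 0,"ty": 0,"tz": 0,"jaw": 0.9},{"rx": 0,"ry": 0,"rz": 0,"tx": 0,"ty": 0,"tz": 0,"jaw": 0.9},{"rx": 0,"ry": 0,"rz": 0,"tx": 0,"ty": 0,"tz": 0,"jaw": 0.9}]' --grip_force 20

```text
t: 4.32
tool_pos: [0.5924, 0.2525, 0.2819]
orientation: [-3.14, -0.002, -0.034]
force: [0.2, 1.3, 5.7]
gripper_width: 0.18
grip_force: 22.4
```

Emit:
jog_arm --targets '[{"rx": 0,"ry": 0,"rz": 0,"tx": 0,"ty": 0.004,"tz": 0,"jaw": 0.9},{"rx": 0,"ry": 0,"rz": 0,"tx": 0,"ty": 0.004,"tz": 0,"jaw": 0.9},{"rx": 0,"ry": 0,"rz": 0,"tx": 0,"ty": 0.004,"tz": 0,"jaw": 0.9},{"rx": 0,"ry": 0,"rz": 0,"tx": 0,"ty": 0.004,"tz": 0,"jaw": 0.9},{"rx": 0,"ry": 0,"rz": 0,"tx": 0,"ty": 0.004,"tz": 0,"jaw": 0.9},{"rx": 0,"ry": 0,"rz": 0,"tx": 0,"ty": 0.004,"tz": 0,"jaw": 0.9},{"rx": 0,"ry": 0,"rz": 0,"tx": 0,"ty": 0.004,"tz": 0,"jaw": 0.9},{"rx": 0,"ry": 0,"rz": 0,"tx": 0,"ty": 0.004,"tz": 0,"jaw": 0.9},{"rx": 0,"ry": 0,"rz": 0,"tx": 0,"ty": 0,"tz": 0,"jaw": 0.9},{"rx": 0,"ry": 0,"rz": 0,"tx": 0,"ty": 0,"tz": 0,"jaw": 0.9}]'

```text
t: 5.15
tool_pos: [0.5912, 0.2208, 0.2819]
orientation: [-3.139, -0.002, -0.034]
force: [-0.1, 3.7, 6.3]
gripper_width: 0.182
grip_force: 22.5
```

Run:
```python
from h import *
import pickle
c=get_calibration("wrist"); o=get_obs(); print(o["tool_pos"],o["force"],o["gripper_width"]); I=grab_frame("wrist"); cv2.imwrite("pics/w2.png",I); pickle.dump(c,open("w2.pkl","wb"))
S=grab_frame("scene"); cv2.imwrite("pics/s2.png",S);T=grab_frame("top"); cv2.imwrite("pics/t2.png",T)
z=lambda a,w,h:cv2.resize(a,(w,h),interpolation=cv2.INTER_CUBIC)
m=np.vstack([np.hstack([z(S[225:345,245:425],450,300),z(T[190:290,245:395],350,300)][:2]),np.hstack([z(I[60:480],480,300),np.zeros((300,320,3),np.uint8)])])
cv2.imwrite("pics/m2.png",m)
```

```text
[0.5912171  0.22075901 0.28186249] [-0.14897423  3.73554009  6.27836531] 0.1820367850207829
```

View pics/m2.png

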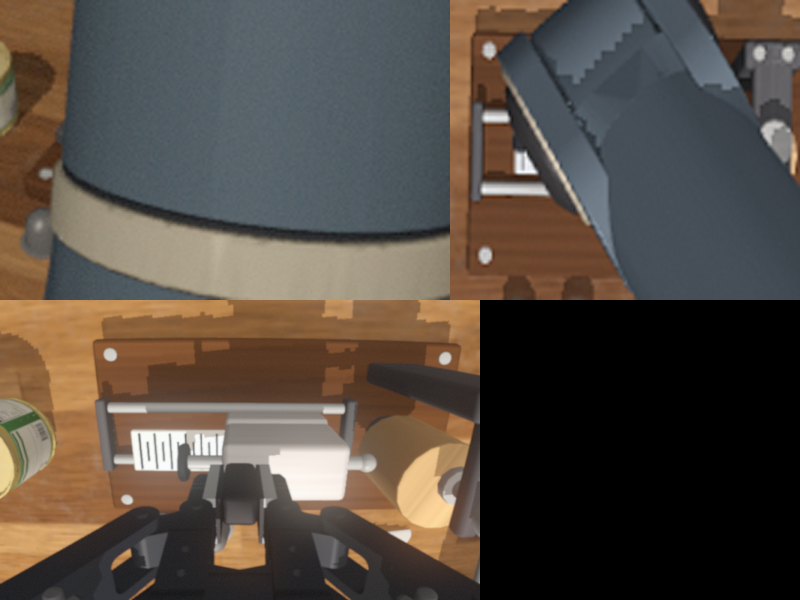

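The wrist picture is the useful one: it shows the post pinched, the plunger tip at the roller at wrist px (495,288) and the disc at (242,287). I'll zoom in to read them.

Run:
```python
from h import *
I=cv2.imread("pics/w2.png")[225:385,200:640]
cv2.imwrite("pics/w2c.png",cv2.resize(I,None,fx=1.8,fy=1.8,interpolation=cv2.INTER_CUBIC))
```

```text
(no output)
```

View pics/w2c.png

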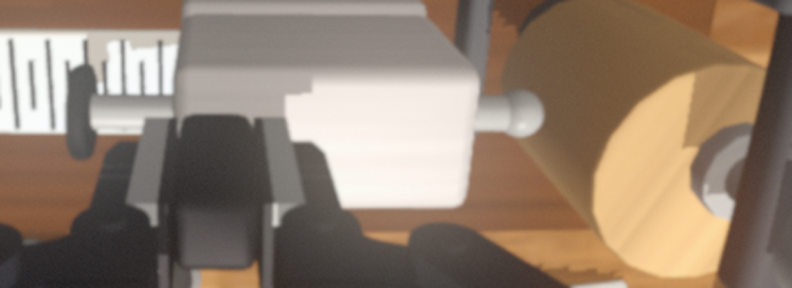

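The tip extremity is at wrist px (502.5,288) and the disc's back edge at (237.5,287).

```bash
cat >> h.py <<'E'
TH=-.0343
def sy(P,T): # distance ahead (towards stand -y) of tool point
    e=np.array([-np.sin(TH),np.cos(TH)]); return -(np.atleast_2d(P)[:,:2]-np.array(T)[:2])@e
E
python3 - <<'E'
from h import *
import pickle
c=pickle.load(open("w2.pkl","rb"));T=[0.59122,0.22076]
P=ray("wrist",[(502.5,288),(237.5,287)],[.08,.08],c); print(P.round(4),sy(P,T))
E
```

```text
[[0.5865 0.1367 0.08  ]
 [0.5912 0.2566 0.08  ]] [ 0.08417642 -0.03582793]
```

Emit:
jog_arm --targets '[{"rx": 0,"ry": 0,"rz": 0,"tx": 0,"ty": 0.002,"tz": 0,"jaw": 0.9},{"rx": 0,"ry": 0,"rz": 0,"tx": 0,"ty": 0.002,"tz": 0,"jaw": 0.9},{"rx": 0,"ry": 0,"rz": 0,"tx": 0,"ty": 0.002,"tz": 0,"jaw": 0.9},{"rx": 0,"ry": 0,"rz": 0,"tx": 0,"ty": 0.002,"tz": 0,"jaw": 0.9},{"rx": 0,"ry": 0,"rz": 0,"tx": 0,"ty": 0,"tz": 0,"jaw": 0.9},{"rx": 0,"ry": 0,"rz": 0,"tx": 0,"ty": 0,"tz": 0,"jaw": 0.9},{"rx": 0,"ry": 0,"rz": 0,"tx": 0,"ty": 0,"tz": 0,"jaw": 0.9},{"rx": 0,"ry": 0,"rz": 0,"tx": 0,"ty": 0,"tz": 0,"jaw": 0.9},{"rx": 0,"ry": 0,"rz": 0,"tx": 0,"ty": 0,"tz": 0,"jaw": 0.9}]'

```text
t: 6.05
tool_pos: [0.5909, 0.2134, 0.2818]
orientation: [-3.138, -0.002, -0.033]
force: [-0.3, 4.4, 4.8]
gripper_width: 0.181
grip_force: 22.5
```

Run:
```python
from h import *
import pickle
c=get_calibration("wrist"); o=get_obs(); T=o["tool_pos"]; print(T,o["force"],o["t"]); I=grab_frame("wrist"); cv2.imwrite("pics/w3.png",I); pickle.dump((c,T),open("w3.pkl","wb"))
A=cv2.imread("pics/w2.png")
g=lambda J:cv2.cvtColor(J,cv2.COLOR_BGR2GRAY)
# track tip and disc patches from w2 (camera moved with the carriage)
for n,(u,v) in(("tip",(502.5,288)),("disc",(237.5,287))):
    u0,v0=int(u)-(14 if n=="tip" else 2),int(v)-14
    t=g(A)[v0:v0+28,u0:u0+(18 if n=="tip" else 16)]
    r=cv2.matchTemplate(g(I)[v0-10:v0+40,u0-45:u0+50],t,cv2.TM_CCOEFF_NORMED); _,m,_,l=cv2.minMaxLoc(r)
    U=(u+l[0]-45,v+l[1]-10); P=ray("wrist",[U],.08,c); print(n,m,U,sy(P,T))
```

```text
[0.5908805  0.21344141 0.28183345] [-0.2742853   4.42050934  4.81673567] 6.05
tip 0.9975589513778687 (487.5, 288) [0.07690131]
disc 0.7823920249938965 (220.5, 287) [-0.04373312]
```

Emit:
jog_arm --targets '[{"rx": 0,"ry": 0,"rz": 0,"tx": 0,"ty": 0,"tz": 0,"jaw": 0.8},{"rx": 0,"ry": 0,"rz": 0,"tx": 0,"ty": 0,"tz": 0,"jaw": 0.65},{"rx": 0,"ry": 0,"rz": 0,"tx": 0,"ty": 0,"tz": 0,"jaw": 0.55},{"rx": 0,"ry": 0,"rz": 0,"tx": 0,"ty": 0,"tz": 0,"jaw": 0.55},{"rx": 0,"ry": 0,"rz": 0,"tx": 0,"ty": 0,"tz": -0.03,"jaw": 0.55},{"rx": 0,"ry": 0,"rz": 0,"tx": 0,"ty": 0,"tz": -0.04,"jaw": 0.55},{"rx": 0,"ry": 0,"rz": 0,"tx": 0,"ty": 0,"tz": -0.04,"jaw": 0.55},{"rx": 0,"ry": 0,"rz": 0,"tx": -0.012,"ty": 0.037,"tz": 0,"jaw": 0.55},{"rx": 0,"ry": 0,"rz": 0,"tx": -0.012,"ty": 0.037,"tz": 0,"jaw": 0.55},{"rx": 0,"ry": 0,"rz": 0,"tx": -0.012,"ty": 0.037,"tz": 0,"jaw": 0.55},{"rx": 0,"ry": 0,"rz": 0,"tx": 0,"ty": 0,"tz": 0,"jaw": 0.55},{"rx": 0,"ry": 0,"rz": 0,"tx": 0,"ty": 0,"tz": 0,"jaw": 0.55}]'

```text
t: 7.1
tool_pos: [0.5506, 0.0986, 0.3903]
orientation: [3.139, 0.001, -0.04]
force: [-0.4, 0.1, -0.1]
gripper_width: 0.453
grip_force: 0.0
```

Run:
```python
from h import *
import pickle
c=get_calibration("wrist"); o=get_obs(); T=o["tool_pos"]; print(T,o["orientation"],o["force"],o["t"]); I=grab_frame("wrist"); cv2.imwrite("pics/w4.png",I); pickle.dump((c,T),open("w4.pkl","wb"))
print(px("wrist",[[.5514,.1036,.19],[.5858,.1069,.155],[.5858,.1069,.19]],c))
```

```text
[0.55057605 0.09863777 0.39033444] [ 3.13924174e+00  1.08646934e-03 -4.01968744e-02] [-0.40296332  0.07962635 -0.12460361] 7.1
[[303.98349103 283.78578253]
 [296.17950086 192.14928742]
 [291.89750887 208.04436348]]
```

View pics/w4.png

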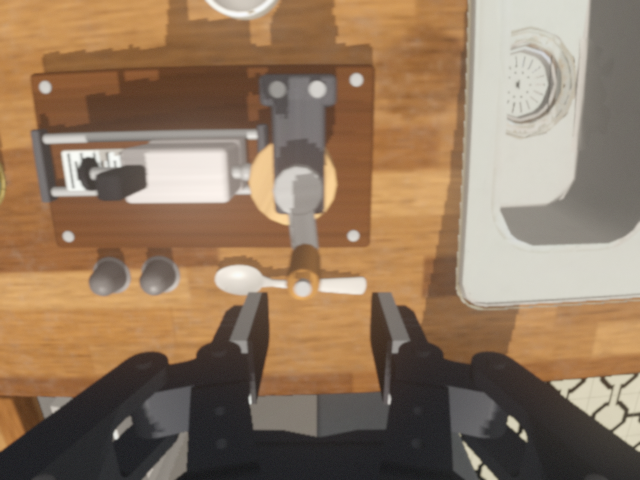

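The hover view shows the grip top at (302,287), the spindle cap at (298,188) and the post at (120,182). The gauge still touches the roller, and the plunger disc is at about (88,172).

Run:
```python
from h import *
import pickle
c,T=pickle.load(open("w4.pkl","rb"))
g=ray("wrist",[(302.5,287)],.19,c)[0]; print("grip",g,"from tcp",g-T)
for z in(.145,.150,.155,.16): print(z,ray("wrist",[(298,188)],z,c)[0].round(4))
e=ray("wrist",[(250,183),(337,183),(294,226)],.11,c);print(e.round(4))
a=np.array([.586,.1062]); d=g[:2]-a; print("crank r",np.hypot(*d),"dir",np.arctan2(d[1],d[0]))
print("corners",ray("wrist",[(32,74),(374,66),(370,246),(52,250)],.02,c).round(4))
```

```text
grip [0.54988399 0.10433549 0.19      ] from tcp [-0.00069206  0.00569773 -0.20033444]
0.145 [0.5861 0.1064 0.145 ]
0.15 [0.587  0.1062 0.15  ]
0.155 [0.5879 0.1059 0.155 ]
0.16 [0.5888 0.1056 0.16  ]
[[0.5841 0.1373 0.11  ]
 [0.5819 0.0847 0.11  ]
 [0.556  0.1122 0.11  ]]
crank r 0.03616410835865905 dir -3.0900129083691326
corners [[0.6676 0.3241 0.02  ]
 [0.6566 0.05   0.02  ]
 [0.5107 0.0544 0.02  ]
 [0.5181 0.3376 0.02  ]]
```

Emit:
jog_arm --targets '[{"rx": 0,"ry": 0,"rz": -0.006,"tx": 0,"ty": -0.0057,"tz": 0,"jaw": 0.55},{"rx": 0,"ry": 0,"rz": 0,"tx": 0,"ty": 0,"tz": 0.02,"jaw": 0.55},{"rx": 0,"ry": 0,"rz": 0,"tx": 0,"ty": 0,"tz": 0.02,"jaw": 0.55},{"rx": 0,"ry": 0,"rz": 0,"tx": 0,"ty": 0,"tz": 0.019,"jaw": 0.55},{"rx": 0,"ry": 0,"rz": 0,"tx": 0,"ty": 0,"tz": 0,"jaw": 0.65},{"rx": 0,"ry": 0,"rz": 0,"tx": 0,"ty": 0,"tz": 0,"jaw": 0.72},{"rx": 0,"ry": 0,"rz": 0,"tx": 0,"ty": 0,"tz": 0,"jaw": 0.78},{"rx": 0,"ry": 0,"rz": 0,"tx": 0,"ty": 0,"tz": 0,"jaw": 0.83},{"rx": 0,"ry": 0,"rz": 0,"tx": 0,"ty": 0,"tz": 0,"jaw": 0.9},{"rx": 0,"ry": 0,"rz": 0,"tx": 0,"ty": 0,"tz": 0,"jaw": 0.9},{"rx": 0,"ry": 0,"rz": 0,"tx": 0,"ty": 0,"tz": 0,"jaw": 0.9}]' --grip_force 20

```text
t: 8.07
tool_pos: [0.5515, 0.108, 0.3323]
orientation: [-3.141, -0.001, -0.028]
force: [0.1, -1.5, -1.1]
gripper_width: 0.178
grip_force: 19.8
```

```bash
cat >> h.py <<'E'
AX=np.array([.5855,.1065])
def plan(th0,th1,n,cur,r=.035): # steps (tx,ty) from cur (commanded xy) along circle
    psi=get_obs()["orientation"][2]; out=[]
    M=np.array([[np.cos(psi),np.sin(psi)],[np.sin(psi),-np.cos(psi)]]); q=np.array(cur)
    for th in np.linspace(th0,th1,n+1)[1:]:
        w=AX+r*np.array([np.cos(th),np.sin(th)]); out.append((M@(w-q)).round(4)); q=w
    return out
E
python3 - <<'E'
from h import *
import pickle
c=get_calibration("wrist"); o=get_obs(); T=o["tool_pos"]; print(T,o["orientation"],o["force"],o["t"],o["gripper_width"]); I=grab_frame("wrist"); cv2.imwrite("pics/w5.png",I)
d=T[:2]-AX; th=np.arctan2(d[1],d[0])%(2*np.pi); print("r",np.hypot(*d),"th",th)
for p in plan(th,th+np.pi*2/3,12,T[:2]): print(p)
E
```

```text
[0.55147101 0.10797685 0.33233719] [-3.14123912e+00 -1.41776927e-03 -2.82977401e-02] [ 0.13019852 -1.52961486 -1.1156482 ] 8.0667 0.17828519146227234
r 0.03406102174934545 th 3.0982200898664423
[-0.0005  0.0061]
[0.0015 0.0059]
[0.0025 0.0056]
[0.0034 0.005 ]
[0.0042 0.0044]
[0.0049 0.0036]
[0.0055 0.0027]
[0.0059 0.0017]
[0.0061 0.0006]
[ 0.0061 -0.0004]
[ 0.0059 -0.0015]
[ 0.0056 -0.0025]
```

View pics/w5.png

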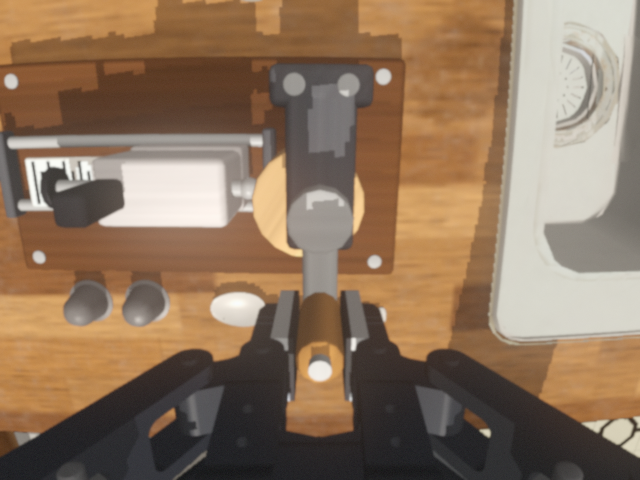

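The grip is pinched centrally: its top is at (320,369), with the arm running straight up to the cap at (320,215). Next I'll plan the circle.

Run:
```python
from h import *
c=get_calibration("wrist"); T=get_obs()["tool_pos"]; print(T,get_obs()["force"])
g=ray("wrist",[(320,369)],.19,c)[0]; print("grip",g,"hand off",T-g); print("cap",[ray("wrist",[(320,215)],z,c)[0].round(4) for z in(.145,.15,.155)])
psi=-.032; th0=3.098; r=.035
M=np.array([[np.cos(psi),np.sin(psi)],[np.sin(psi),-np.cos(psi)]])
th=th0+np.radians(np.arange(0,361,6)); W=r*np.c_[np.cos(th),np.sin(th)]; S=((W-W[0])@M.T).round(4); D=np.diff(S,axis=0).round(4)
for k in range(6): print(k,D[k*10:k*10+10].tolist())
```

```text
[0.55147142 0.10795854 0.33233074] [ 1.23917115 -0.90295038 -1.94007312]
grip [0.54858857 0.10656095 0.19      ] hand off [0.00288285 0.00139759 0.14233074]
cap [array([0.587 , 0.1054, 0.145 ]), array([0.5882, 0.1054, 0.15  ]), array([0.5894, 0.1054, 0.155 ])]
0 [[0.0001, 0.0037], [0.0006, 0.0036], [0.0009, 0.0035], [0.0013, 0.0035], [0.0016, 0.0033], [0.0019, 0.003], [0.0023, 0.0029], [0.0026, 0.0026], [0.0028, 0.0024], [0.003, 0.002]]
1 [[0.0033, 0.0017], [0.0034, 0.0014], [0.0035, 0.001], [0.0036, 0.0006], [0.0037, 0.0002], [0.0037, -0.0001], [0.0036, -0.0006], [0.0035, -0.0009], [0.0035, -0.0013], [0.0032, -0.0016]]
2 [[0.0031, -0.0019], [0.0029, -0.0023], [0.0026, -0.0026], [0.0024, -0.0028], [0.002, -0.003], [0.0017, -0.0033], [0.0014, -0.0034], [0.0009, -0.0035], [0.0007, -0.0036], [0.0002, -0.0037]]
3 [[-0.0002, -0.0036], [-0.0005, -0.0037], [-0.0009, -0.0035], [-0.0013, -0.0035], [-0.0016, -0.0032], [-0.002, -0.0031], [-0.0022, -0.0029], [-0.0026, -0.0026], [-0.0028, -0.0024], [-0.0031, -0.002]]
4 [[-0.0032, -0.0017], [-0.0034, -0.0014], [-0.0035, -0.0009], [-0.0036, -0.0007], [-0.0037, -0.0002], [-0.0037, 0.0002], [-0.0036, 0.0005], [-0.0035, 0.0009], [-0.0035, 0.0013], [-0.0032, 0.0016]]
5 [[-0.0031, 0.002], [-0.0029, 0.0022], [-0.0026, 0.0026], [-0.0024, 0.0028], [-0.002, 0.0031], [-0.0017, 0.0032], [-0.0014, 0.0034], [-0.001, 0.0035], [-0.0006, 0.0036], [-0.0002, 0.0037]]
```

Emit:
jog_arm --targets '[{"rx": 0,"ry": 0,"rz": 0,"tx": 0.0001,"ty": 0.0037,"tz": 0,"jaw": 0.9},{"rx": 0,"ry": 0,"rz": 0,"tx": 0.0006,"ty": 0.0036,"tz": 0,"jaw": 0.9},{"rx": 0,"ry": 0,"rz": 0,"tx": 0.0009,"ty": 0.0035,"tz": 0,"jaw": 0.9},{"rx": 0,"ry": 0,"rz": 0,"tx": 0.0013,"ty": 0.0035,"tz": 0,"jaw": 0.9},{"rx": 0,"ry": 0,"rz": 0,"tx": 0.0016,"ty": 0.0033,"tz": 0,"jaw": 0.9},{"rx": 0,"ry": 0,"rz": 0,"tx": 0.0019,"ty": 0.003,"tz": 0,"jaw": 0.9},{"rx": 0,"ry": 0,"rz": 0,"tx": 0.0023,"ty": 0.0029,"tz": 0,"jaw": 0.9},{"rx": 0,"ry": 0,"rz": 0,"tx": 0.0026,"ty": 0.0026,"tz": 0,"jaw": 0.9},{"rx": 0,"ry": 0,"rz": 0,"tx": 0.0028,"ty": 0.0024,"tz": 0,"jaw": 0.9},{"rx": 0,"ry": 0,"rz": 0,"tx": 0.003,"ty": 0.002,"tz": 0,"jaw": 0.9},{"rx": 0,"ry": 0,"rz": 0,"tx": 0,"ty": 0,"tz": 0,"jaw": 0.9},{"rx": 0,"ry": 0,"rz": 0,"tx": 0,"ty": 0,"tz": 0,"jaw": 0.9}]'

```text
t: 9.12
tool_pos: [0.5684, 0.0767, 0.3322]
orientation: [-3.141, -0.003, -0.028]
force: [2.4, 3.4, 3.5]
gripper_width: 0.179
grip_force: 20.3
```

```bash
cat > snap.py <<'E'
from h import *
import pickle,sys
k=sys.argv[1]; c=get_calibration("wrist"); o=get_obs(); T=o["tool_pos"]; I=grab_frame("wrist"); Tp=grab_frame("top"); S=grab_frame("scene")
cv2.imwrite(f"pics/r{k}.png",I); cv2.imwrite(f"pics/rt{k}.png",Tp); cv2.imwrite(f"pics/rs{k}.png",S); pickle.dump((c,o),open(f"r{k}.pkl","wb"))
d=T[:2]-np.array([.5865,.1066]); print(T.round(4),o["force"].round(1),"r",np.hypot(*d).round(4),"th",np.degrees(np.arctan2(d[1],d[0])).round(1),o["gripper_width"].round(3),o["t"])
E
python3 snap.py 1
```

```text
Traceback (most recent call last):
  File "snap.py", line 5, in <module>
    d=T[:2]-np.array([.5865,.1066]); print(T.round(4),o["force"].round(1),"r",np.hypot(*d).round(4),"th",np.degrees(np.arctan2(d[1],d[0])).round(1),o["gripper_width"].round(3),o["t"])
                                                                                                                                                    ^^^^^^^^^^^^^^^^^^^^^^^^
AttributeError: 'float' object has no attribute 'round'
```

Emit:
jog_arm --targets '[{"rx": 0,"ry": 0,"rz": 0,"tx": 0.0033,"ty": 0.0017,"tz": 0,"jaw": 0.9},{"rx": 0,"ry": 0,"rz": 0,"tx": 0.0034,"ty": 0.0014,"tz": 0,"jaw": 0.9},{"rx": 0,"ry": 0,"rz": 0,"tx": 0.0035,"ty": 0.001,"tz": 0,"jaw": 0.9},{"rx": 0,"ry": 0,"rz": 0,"tx": 0.0036,"ty": 0.0006,"tz": 0,"jaw": 0.9},{"rx": 0,"ry": 0,"rz": 0,"tx": 0.0037,"ty": 0.0002,"tz": 0,"jaw": 0.9},{"rx": 0,"ry": 0,"rz": 0,"tx": 0.0037,"ty": -0.0001,"tz": 0,"jaw": 0.9},{"rx": 0,"ry": 0,"rz": 0,"tx": 0.0036,"ty": -0.0006,"tz": 0,"jaw": 0.9},{"rx": 0,"ry": 0,"rz": 0,"tx": 0.0035,"ty": -0.0009,"tz": 0,"jaw": 0.9},{"rx": 0,"ry": 0,"rz": 0,"tx": 0.0035,"ty": -0.0013,"tz": 0,"jaw": 0.9},{"rx": 0,"ry": 0,"rz": 0,"tx": 0.0032,"ty": -0.0016,"tz": 0,"jaw": 0.9},{"rx": 0,"ry": 0,"rz": 0,"tx": 0,"ty": 0,"tz": 0,"jaw": 0.9},{"rx": 0,"ry": 0,"rz": 0,"tx": 0,"ty": 0,"tz": 0,"jaw": 0.9}]'

```text
t: 10.27
tool_pos: [0.602, 0.0754, 0.3322]
orientation: [3.141, 0.002, -0.028]
force: [-1.6, 2.9, 8.0]
gripper_width: 0.179
grip_force: 20.8
```

```bash
sed -i 's/o\["gripper_width"\].round(3)/round(o["gripper_width"],3)/' snap.py; python3 snap.py 2
```

```text
[0.602  0.0754 0.3322] [-1.6  2.9  8. ] r 0.0348 th -63.5 0.179 10.2667
```

Emit:
jog_arm --targets '[{"rx": 0,"ry": 0,"rz": 0,"tx": 0.0031,"ty": -0.0019,"tz": 0,"jaw": 0.9},{"rx": 0,"ry": 0,"rz": 0,"tx": 0.0029,"ty": -0.0023,"tz": 0,"jaw": 0.9},{"rx": 0,"ry": 0,"rz": 0,"tx": 0.0026,"ty": -0.0026,"tz": 0,"jaw": 0.9},{"rx": 0,"ry": 0,"rz": 0,"tx": 0.0024,"ty": -0.0028,"tz": 0,"jaw": 0.9},{"rx": 0,"ry": 0,"rz": 0,"tx": 0.002,"ty": -0.003,"tz": 0,"jaw": 0.9},{"rx": 0,"ry": 0,"rz": 0,"tx": 0.0017,"ty": -0.0033,"tz": 0,"jaw": 0.9},{"rx": 0,"ry": 0,"rz": 0,"tx": 0.0014,"ty": -0.0034,"tz": 0,"jaw": 0.9},{"rx": 0,"ry": 0,"rz": 0,"tx": 0.0009,"ty": -0.0035,"tz": 0,"jaw": 0.9},{"rx": 0,"ry": 0,"rz": 0,"tx": 0.0007,"ty": -0.0036,"tz": 0,"jaw": 0.9},{"rx": 0,"ry": 0,"rz": 0,"tx": 0.0002,"ty": -0.0037,"tz": 0,"jaw": 0.9},{"rx": 0,"ry": 0,"rz": 0,"tx": 0,"ty": 0,"tz": 0,"jaw": 0.9},{"rx": 0,"ry": 0,"rz": 0,"tx": 0,"ty": 0,"tz": 0,"jaw": 0.9}]'

```text
t: 11.42
tool_pos: [0.6214, 0.1029, 0.3322]
orientation: [3.137, 0.0, -0.03]
force: [-0.7, -0.7, 7.4]
gripper_width: 0.178
grip_force: 20.7
```

```bash
python3 snap.py 3
```

```text
[0.6214 0.1029 0.3322] [-0.7 -0.7  7.4] r 0.0351 th -6.0 0.178 11.4167
```

Emit:
jog_arm --targets '[{"rx": 0,"ry": 0,"rz": 0,"tx": -0.0002,"ty": -0.0036,"tz": 0,"jaw": 0.9},{"rx": 0,"ry": 0,"rz": 0,"tx": -0.0005,"ty": -0.0037,"tz": 0,"jaw": 0.9},{"rx": 0,"ry": 0,"rz": 0,"tx": -0.0009,"ty": -0.0035,"tz": 0,"jaw": 0.9},{"rx": 0,"ry": 0,"rz": 0,"tx": -0.0013,"ty": -0.0035,"tz": 0,"jaw": 0.9},{"rx": 0,"ry": 0,"rz": 0,"tx": -0.0016,"ty": -0.0032,"tz": 0,"jaw": 0.9},{"rx": 0,"ry": 0,"rz": 0,"tx": -0.002,"ty": -0.0031,"tz": 0,"jaw": 0.9},{"rx": 0,"ry": 0,"rz": 0,"tx": -0.0022,"ty": -0.0029,"tz": 0,"jaw": 0.9},{"rx": 0,"ry": 0,"rz": 0,"tx": -0.0026,"ty": -0.0026,"tz": 0,"jaw": 0.9},{"rx": 0,"ry": 0,"rz": 0,"tx": -0.0028,"ty": -0.0024,"tz": 0,"jaw": 0.9},{"rx": 0,"ry": 0,"rz": 0,"tx": -0.0031,"ty": -0.002,"tz": 0,"jaw": 0.9},{"rx": 0,"ry": 0,"rz": 0,"tx": 0,"ty": 0,"tz": 0,"jaw": 0.9},{"rx": 0,"ry": 0,"rz": 0,"tx": 0,"ty": 0,"tz": 0,"jaw": 0.9}]'

```text
t: 12.57
tool_pos: [0.6057, 0.1359, 0.3323]
orientation: [-3.141, -0.003, -0.028]
force: [3.9, 2.9, 3.2]
gripper_width: 0.173
grip_force: 20.4
```

```bash
python3 snap.py 4
```

```text
[0.6057 0.1359 0.3323] [3.9 2.9 3.2] r 0.035 th 56.8 0.173 12.5667
```

Emit:
jog_arm --targets '[{"rx": 0,"ry": 0,"rz": 0,"tx": -0.0032,"ty": -0.0017,"tz": 0,"jaw": 0.9},{"rx": 0,"ry": 0,"rz": 0,"tx": -0.0034,"ty": -0.0014,"tz": 0,"jaw": 0.9},{"rx": 0,"ry": 0,"rz": 0,"tx": -0.0035,"ty": -0.0009,"tz": 0,"jaw": 0.9},{"rx": 0,"ry": 0,"rz": 0,"tx": -0.0036,"ty": -0.0007,"tz": 0,"jaw": 0.9},{"rx": 0,"ry": 0,"rz": 0,"tx": -0.0037,"ty": -0.0002,"tz": 0,"jaw": 0.9},{"rx": 0,"ry": 0,"rz": 0,"tx": -0.0037,"ty": 0.0002,"tz": 0,"jaw": 0.9},{"rx": 0,"ry": 0,"rz": 0,"tx": -0.0036,"ty": 0.0005,"tz": 0,"jaw": 0.9},{"rx": 0,"ry": 0,"rz": 0,"tx": -0.0035,"ty": 0.0009,"tz": 0,"jaw": 0.9},{"rx": 0,"ry": 0,"rz": 0,"tx": -0.0035,"ty": 0.0013,"tz": 0,"jaw": 0.9},{"rx": 0,"ry": 0,"rz": 0,"tx": -0.0032,"ty": 0.0016,"tz": 0,"jaw": 0.9},{"rx": 0,"ry": 0,"rz": 0,"tx": 0,"ty": 0,"tz": 0,"jaw": 0.9},{"rx": 0,"ry": 0,"rz": 0,"tx": 0,"ty": 0,"tz": 0,"jaw": 0.9}]'

```text
t: 13.72
tool_pos: [0.5695, 0.1374, 0.3322]
orientation: [3.141, 0.001, -0.028]
force: [-0.7, 3.5, 7.5]
gripper_width: 0.182
grip_force: 20.7
```

```bash
python3 snap.py 5
```

```text
[0.5695 0.1374 0.3322] [-0.7  3.5  7.5] r 0.0352 th 118.8 0.182 13.7167
```

Emit:
jog_arm --targets '[{"rx": 0,"ry": 0,"rz": 0,"tx": -0.0031,"ty": 0.002,"tz": 0,"jaw": 0.9},{"rx": 0,"ry": 0,"rz": 0,"tx": -0.0029,"ty": 0.0022,"tz": 0,"jaw": 0.9},{"rx": 0,"ry": 0,"rz": 0,"tx": -0.0026,"ty": 0.0026,"tz": 0,"jaw": 0.9},{"rx": 0,"ry": 0,"rz": 0,"tx": -0.0024,"ty": 0.0028,"tz": 0,"jaw": 0.9},{"rx": 0,"ry": 0,"rz": 0,"tx": -0.002,"ty": 0.0031,"tz": 0,"jaw": 0.9},{"rx": 0,"ry": 0,"rz": 0,"tx": -0.0017,"ty": 0.0032,"tz": 0,"jaw": 0.9},{"rx": 0,"ry": 0,"rz": 0,"tx": -0.0014,"ty": 0.0034,"tz": 0,"jaw": 0.9},{"rx": 0,"ry": 0,"rz": 0,"tx": -0.001,"ty": 0.0035,"tz": 0,"jaw": 0.9},{"rx": 0,"ry": 0,"rz": 0,"tx": -0.0006,"ty": 0.0036,"tz": 0,"jaw": 0.9},{"rx": 0,"ry": 0,"rz": 0,"tx": -0.0002,"ty": 0.0037,"tz": 0,"jaw": 0.9},{"rx": 0,"ry": 0,"rz": 0,"tx": 0,"ty": 0,"tz": 0,"jaw": 0.9},{"rx": 0,"ry": 0,"rz": 0,"tx": 0,"ty": 0,"tz": 0,"jaw": 0.9}]'

```text
t: 14.87
tool_pos: [0.5515, 0.1066, 0.3322]
orientation: [3.14, -0.001, -0.029]
force: [1.9, 0.2, 6.6]
gripper_width: 0.18
grip_force: 20.7
```

```bash
python3 snap.py 6
python3 - <<'E'
from h import *
import pickle
e=np.array([-np.sin(TH),np.cos(TH)]); f=np.array([np.cos(TH),np.sin(TH)]); o=np.array([.58837,.18185])
# rectify plane z=.08: columns stand y from +.10 to -.075 (4 px/mm), rows stand x +.018..-.012
ys=np.arange(.09,-.085,-.00025); xs=np.arange(.0115,-.0105,-.00027)
X,Y=np.meshgrid(xs,ys,indexing="ij"); W=o+X[...,None]*f+Y[...,None]*e; W=np.dstack([W,np.full(X.shape,.08)])
out=[]
for k in range(1,7):
    c,ob=pickle.load(open(f"r{k}.pkl","rb")); I=cv2.imread(f"pics/r{k}.png")
    p=px("wrist",W.reshape(-1,3),c).reshape(*X.shape,2).astype(np.float32)
    s=cv2.remap(I,p[...,0],p[...,1],cv2.INTER_CUBIC); cv2.putText(s,str(k),(3,20),0,.6,(0,0,255),2)
    for y in range(0,700,40): cv2.line(s,(y,0),(y,4),(0,255,255),1)
    out+=[s,np.zeros((6,s.shape[1],3),np.uint8)]
m=np.vstack(out); print(m.shape); cv2.imwrite("pics/rect.png",m)
E
```

```text
[0.5515 0.1066 0.3322] [1.9 0.2 6.6] r 0.035 th 179.9 0.18 14.8667
(528, 700, 3)
```

View pics/rect.png

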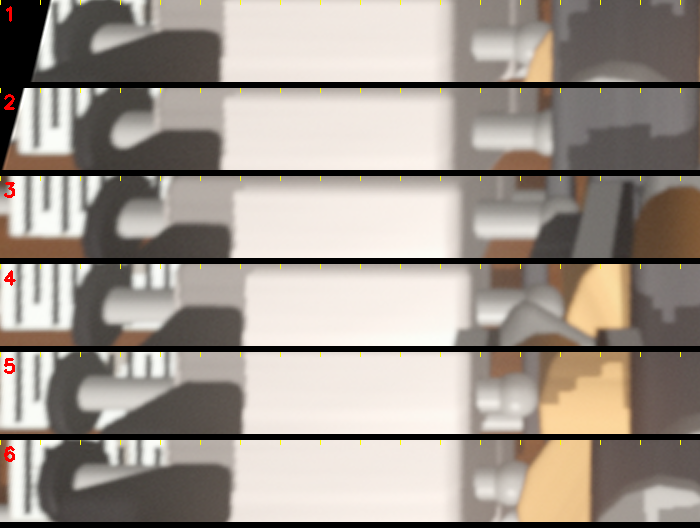

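The rectified strips show the disc's back edge at x ≈ 57, 72, 83, 73, 47 and 38 px (4 px/mm) for crank world angles 240, 297, 354, 57, 119 and 180°. That swing is about 11.5 mm, matching the given 12 mm, with the low side near crank −20…−35°. The high side is therefore near 147–163° once the disc rim's parallax is allowed for, and the roller images gave 140–147°. I'll go back to about 152°.

Emit:
jog_arm --targets '[{"rx": 0,"ry": 0,"rz": 0,"tx": 0.0001,"ty": -0.0034,"tz": 0,"jaw": 0.9},{"rx": 0,"ry": 0,"rz": 0,"tx": 0.0004,"ty": -0.0034,"tz": 0,"jaw": 0.9},{"rx": 0,"ry": 0,"rz": 0,"tx": 0.0007,"ty": -0.0033,"tz": 0,"jaw": 0.9},{"rx": 0,"ry": 0,"rz": 0,"tx": 0.001,"ty": -0.0033,"tz": 0,"jaw": 0.9},{"rx": 0,"ry": 0,"rz": 0,"tx": 0.0014,"ty": -0.0031,"tz": 0,"jaw": 0.9},{"rx": 0,"ry": 0,"rz": 0,"tx": 0,"ty": 0,"tz": 0,"jaw": 0.9},{"rx": 0,"ry": 0,"rz": 0,"tx": 0,"ty": 0,"tz": 0,"jaw": 0.9},{"rx": 0,"ry": 0,"rz": 0,"tx": 0,"ty": 0,"tz": 0,"jaw": 0.9}]'

```text
t: 15.68
tool_pos: [0.5552, 0.1225, 0.3322]
orientation: [3.138, 0.001, -0.03]
force: [-0.3, -1.0, 9.7]
gripper_width: 0.179
grip_force: 20.9
```

```bash
python3 snap.py 7
```

```text
[0.5552 0.1225 0.3322] [-0.3 -1.   9.7] r 0.0351 th 153.0 0.179 15.6833
```

Emit:
jog_arm --targets '[{"rx": 0,"ry": 0,"rz": 0,"tx": 0,"ty": 0,"tz": 0,"jaw": 0.8},{"rx": 0,"ry": 0,"rz": 0,"tx": 0,"ty": 0,"tz": 0,"jaw": 0.7},{"rx": 0,"ry": 0,"rz": 0,"tx": 0,"ty": 0,"tz": 0,"jaw": 0.55},{"rx": 0,"ry": 0,"rz": 0,"tx": 0,"ty": 0,"tz": 0,"jaw": 0.55},{"rx": 0,"ry": 0,"rz": 0,"tx": 0,"ty": 0,"tz": -0.02,"jaw": 0.55},{"rx": 0,"ry": 0,"rz": 0,"tx": 0,"ty": 0,"tz": -0.035,"jaw": 0.55},{"rx": 0,"ry": 0,"rz": 0,"tx": -0.03,"ty": 0,"tz": -0.025,"jaw": 0.55},{"rx": 0,"ry": 0,"rz": 0,"tx": -0.03,"ty": 0,"tz": 0,"jaw": 0.55},{"rx": 0,"ry": 0,"rz": 0,"tx": 0,"ty": 0,"tz": 0,"jaw": 0.55},{"rx": 0,"ry": 0,"rz": 0,"tx": 0,"ty": 0,"tz": 0,"jaw": 0.55}]'

```text
t: 16.67
tool_pos: [0.494, 0.1259, 0.4118]
orientation: [3.14, 0.0, -0.027]
force: [0.7, 0.1, -0.7]
gripper_width: 0.447
grip_force: 0.0
```

```bash
python3 snap.py 8
python3 - <<'E'
from h import *
import pickle
I=cv2.imread("pics/r8.png"); z=lambda a,w,h:cv2.resize(a,(w,h),interpolation=cv2.INTER_CUBIC)
c,_=pickle.load(open("r8.pkl","rb")); o=np.array([.58837,.18185]); R=np.array([[np.cos(TH),-np.sin(TH)],[np.sin(TH),np.cos(TH)]])
q=px("wrist",[np.r_[R@[0,-.02]+o,.08]],c)[0]; print(q)
x0,y0=[int(v) for v in(np.clip(q[0]-180,0,280),np.clip(q[1]-100,0,230))]; print(x0,y0)
T=cv2.imread("pics/rt8.png")[195:290,245:412]
cv2.imwrite("pics/fin.png",np.hstack([np.vstack([z(I[y0:y0+170,x0:x0+360],800,378),z(T,390,222).repeat(1,1) if 0 else np.hstack([z(T,390,222),z(cv2.imread("pics/top0.png")[195:290,245:412],410,222)])])]))
E
```

```text
[0.494  0.1259 0.4118] [ 0.7  0.1 -0.7] r 0.0945 th 168.2 0.447 16.6667
[260.99637674  83.69822669]
80 0
```

View pics/fin.png

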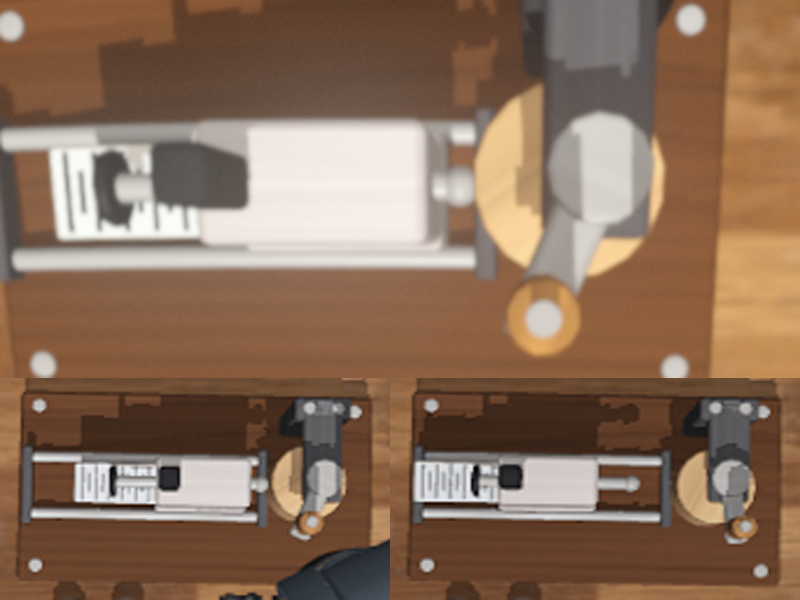

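The final close view shows the roller circle from 473 to 664 px (crop), bottom at 277, so its centre is about (568.5,181.5). The cap is at (602,167), the grip at (543,318) and the plunger tip at the roller at (475,187). I'll work out the eccentric direction and the stand shift.

Run:
```python
from h import *
import pickle
c,_=pickle.load(open("r8.pkl","rb"))
f=lambda u,v:(80+u*360/800-.3, v*170/378-.3)
r=ray("wrist",[f(568.5,181.5),f(473,181),f(664,181),f(568,277)],.11,c); print("roller",r.round(4))
for z in(.145,.15,.155): print("cap",ray("wrist",[f(602,167)],z,c)[0].round(4))
g=ray("wrist",[f(543,318)],.19,c)[0]; print("grip",g.round(4)); t=ray("wrist",[f(475,187)],.08,c)[0]
for A in([.586,.1063],[.5865,.1066],[.5855,.1068]):
    a=np.array(A); d=r[0][:2]-a; k=g[:2]-a; print("ecc",np.hypot(*d).round(4),np.degrees(np.arctan2(d[1],d[0])).round(0),"crank",np.hypot(*k).round(4),np.degrees(np.arctan2(k[1],k[0])).round(0))
print("tip",t,"ahead of axis",(t[1]-.1065))
A=cv2.imread("pics/top0.png",0);B=cv2.imread("pics/rt8.png",0)
for n,(x,y) in(("a",(261,207)),("b",(260,275)),("c",(397,209))):
    p=cv2.getRectSubPix(A,(15,15),(x,y)); U=cv2.resize(cv2.getRectSubPix(B,(31,31),(x,y)),None,fx=8,fy=8,interpolation=cv2.INTER_CUBIC);V=cv2.resize(p,None,fx=8,fy=8,interpolation=cv2.INTER_CUBIC)
    _,m,_,l=cv2.minMaxLoc(cv2.matchTemplate(U,V,cv2.TM_CCOEFF_NORMED)); print(n,round(m,3),"shift px",l[0]/8-8,l[1]/8-8)
```

```text
roller [[0.5857 0.1117 0.11  ]
 [0.5866 0.1383 0.11  ]
 [0.5853 0.085  0.11  ]
 [0.5597 0.1123 0.11  ]]
cap [0.5866 0.1049 0.145 ]
cap [0.5862 0.1053 0.15  ]
cap [0.5858 0.1057 0.155 ]
grip [0.5541 0.1206 0.19  ]
ecc 0.0054 93.0 crank 0.0349 156.0
ecc 0.0052 98.0 crank 0.0353 157.0
ecc 0.0049 87.0 crank 0.0343 156.0
tip [0.58686634 0.13948278 0.08      ] ahead of axis 0.032982784229247095
a 0.967 shift px 0.0 0.0
b 1.0 shift px 0.0 0.0
c 0.905 shift px -0.125 0.0
```

```bash
python3 -c "
from rig import *
print(job_done())"
```

```text
the job is handed in; nothing more can be done
None
```

I handed the job in: the roller stands with its high side at the plunger (within about 10° by my measurement), the carriage is up against it, and the stand shows no measurable shift. No verdict was returned.

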